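Deburr the bore edge of a dairy outlet socket

ROBOT

A 6-joint arm with a two-finger parallel gripper is mounted at the origin on the work surface. World frame = base frame: x ahead of the robot, y to its left, z up, the work surface at z = 0. Lengths are in mm, angles in rad, forces in N, time in s.
With the tool pointing down it reaches from about 200 to 875 mm from the base axis. Payload 3.4 kg.
Tool frame: the origin (TCP) lies midway between the tips of the shut fingers; the grasp point (between the pads) lies manip.tcp_to_grasp behind it (manip.tcp_to_grasp is the distance from the TCP to the grasp point, in mm); z points along the fingers, y is the line along which they close (so a half turn about z gives the same grasp; the last joint's range is limited). The gripper opens to 94 mm and grips with 3 to 60 N. Pads are 16 mm wide; open, the fingers measure 119 mm over their backs; the gripper's body (75 mm by 177 mm) begins 78 mm behind the grasp point.
Start: joints at [-0.121, 0.276, 1.505, -0, 1.361, -0.121], TCP at [575.038, -0.01, 176.893] pointing down, gripper open.
Joint ranges: [-2.89, 2.89], [-0.75, 2.08], [0.22, 2.7], [-1.18, 4.32], [0.11, 2.71], [-2.7, 2.7]. Speed limits (rad/s): [2.57, 2.57, 3.14, 3.14, 3.14, 3.14].

INTERFACE

Orientations are given as a 3x3 rotation matrix whose columns are the frame's x, y, z axes.
In Python, from station import manip gives the robot as it stands.
- The arm moves only by the tool move_arm, never from a script. Its argument "plan" is one flat list of numbers, 5 for each row, row after row: the shift along the tool's x, y, z in units of 30 cm (1.0 is 30 cm), then the turn about the tool's z in units of pi/2 rad (1.0 is pi/2 rad), then the opening, from -1 (shut) to 1 (fully open). In form: [tx, ty, tz, roll, fingers, tx, ty, tz, roll, fingers, ...]. A call has 1 to 12 rows; each row shifts and turns the commanded pose from where the row before left it, along the tool's axes as they then stand; what a row does not reach is not made up. A row lasts 1/10 s, in which the tool goes at most 50 mm and 8.59 degrees, less where a joint would pass 70% of its speed; a pose out of reach is approached as far as the arm can. A call with a number of a shift or a turn outside -1 to 1 is refused whole. A call with a gripper value outside its range is refused whole. The fingers move at their own pace and stop on an object; "squeeze" is the grip in N (left out, the last holds). Time passes only in rows, so rows that do not move let the fingers close. It gives the time, the measured TCP pose, the force, the opening and the grip force at its end, in the units of the state.
- manip.observe(): the state, without advancing time (a new reading comes with each control period).
- manip.read_camera(name): name is "scene" or "side" or "wrist"; returns a dict with "image" (400x640x3 uint8, red, green, blue), "intrinsics" (3x3 intrinsics, pixels), "cam_to_world" (4x4, takes a point from camera to world coordinates). Camera axes: x right, y down, z forward; pixel columns grow to the right and rows downward; lengths in mm; the calibration is good to about 2 mm. A picture is of the moment at which its call begins. There is no depth.
- manip.job_done(): hands the job in; it is judged then, once.
The state is a dict: "time": time; "qpos": joint angles; "qvel": joint speeds; "tau": joint torques, N m; "eef_pos": TCP position; "tool_rot": TCP orientation; "ft_force": force on the tool from outside, world axes, zero at the start; "torque": the same for the moment, N m; "width": opening from 0.0 (shut) to 1.0 (fully open); "gripper_force": force on a finger pad.
Only numpy, scipy, OpenCV 4.12 (cv2) and the standard library are available. Lean on these libraries where they do the work, as an engineer would, in place of code of your own. Each camera call takes 0.05 s, during which the arm holds its last target. There are 200 camera calls.

TASK

Take the orange-handled deburring tool out of its stand and set its blade on the bore edge of the open steel socket (not the blue-plugged one) at the red mark. With steady pressure run the blade along the edge all the way round, anticlockwise seen from above and without lifting it, until it is back at the red mark. Then lift it straight off there and hang it upright in the same stand again, and let go.

Things in the scene. Friction and masses are not known exactly. Their poses are not given: they have to be found in the camera images.
- handle (a point): Grip point of the round orange handle (30 mm diameter, reaching 24 mm above and 40 mm below this point) of the loose upright deburring tool, 0.19 kg; z is its axis, up. Below it a black collar 64 mm across, 10 mm thick, its underside 50 mm below this point, rests on the stand's top. Grasp here from above, at any yaw.
- blade_tip (a point): Lowest point of the blade, a brass head 26 mm across, 12 mm high, sloping in to 10 mm at its bottom, on the tool's axis 112 mm below the grip point. A spring lets the blade give up to 12 mm along the tool's axis, 2 N at first, 6 N fully in; about 6 mm of give is right. This point moves with the blade.
- bore (a point): Bore centre of the fixed open steel socket, level with its top face, 60 mm above the table. Bore 70 mm diameter, 48 mm deep; outside 100 mm, on a 120 mm square plate. z is up. The red mark is on the point's -x side (edge there at -35, 0, 0 mm); going round, the blade then passes -y, +x and +y. The mark faces differently each time. An equal socket has a blue plug: not that one.
- stand_top (a point): Centre of the top of the tool's stand, a fixed upright grey tube 80 mm high, 84 mm outside, with an open hole 44 mm in diameter and 80 mm deep. The tool hangs with its blade in the hole and its collar on the top, the grip point then 50 mm above this point. An equal stand holds a white brush.
Things that resemble listed ones, but are neither listed nor needed, are in the scene too. Leave any purple look-alike of the part that bears handle alone.

How it is judged:
By the outcome, as a careful person would: the job done as asked, in the order asked, and still so for the second after the job is handed in, with the robot touching nothing.
It also fails if it takes over 67 s, if anything falls off the work surface, if the arm or the gripper's body presses on something with over 40 N, if the wrist force passes 120 N, or if a joint passes its speed limit or range.

## Working session

There is one attempt and no reset: what is moved stays moved. The work goes in short steps, Python scripts to look and compute and a tool call to move; the robot and the scene stay as the last step left them, time stands still between calls to the robot, and variables do not carry over. Pictures are saved under pics/ and viewed, at most 10 in all, crops included, and the job is handed in when it is done.

Besides the shell and the picture viewer there is one more tool, called as name(argument=value, ...), one argument or row to a line, values as JSON. move_arm: Moves the arm, as the interface text tells. Shifts and turns lie within -1 to 1; 1 stands for 30 cm of shift or pi/2 rad of turn. Its arguments: {"type":"object","properties":{"plan":{"type":"array","items":{"type":"number"}},"squeeze":{"type":"number"}},"required":["plan"]}

```bash
ls; mkdir -p pics; python3 - <<'E'
from station import manip
import cv2
print(manip.tcp_to_grasp); s=manip.observe(); print(s)
for n in("scene","side","wrist"):
    c=manip.read_camera(n); cv2.imwrite(f"pics/{n}0.png",c["image"][...,::-1]); print(n,c["intrinsics"].tolist(),c["cam_to_world"].round(4).tolist())
E
```

```text
pics
18.8
{'time': 0.0, 'qpos': array([-1.21032439e-01,  2.76546976e-01,  1.50610151e+00, -3.14738774e-05,
        1.36068939e+00, -1.20978601e-01]), 'qvel': array([-0.0004028 , -0.00136744, -0.00106046, -0.00080205,  0.00140076,
        0.00063972]), 'tau': array([ 1.66144628e-04, -4.04588020e+01, -2.37234324e+01,  7.02253589e-02,
        3.46444664e-02, -1.77189750e-04]), 'eef_pos': array([5.74390874e+02, 3.70537215e-02, 1.76044769e+02]), 'tool_rot': array([[ 4.74040740e-05,  9.99998492e-01, -1.73616987e-03],
       [ 9.99999983e-01, -4.70913620e-05,  1.80156425e-04],
       [ 1.80074395e-04, -1.73617838e-03, -9.99998477e-01]]), 'ft_force': array([-0.45278902, -0.53585052, -0.42382296]), 'torque': array([-0.02701261,  0.01706214,  0.00226591]), 'gripper_force': 0.0, 'width': 0.9966603582017945}
scene [[411.6111444808554, 0.0, 319.82430882327253], [0.0, 411.6111444808554, 199.1695501567902], [0.0, 0.0, 1.0]] [[0.8551, 0.386, -0.3461, 845.2513], [0.5184, -0.6238, 0.5849, -558.6076], [0.0099, -0.6796, -0.7336, 815.033], [0.0, 0.0, 0.0, 1.0]]
side [[389.08996030999447, 0.0, 321.752144977003], [0.0, 389.08996030999447, 197.93602283824174], [0.0, 0.0, 1.0]] [[0.956, -0.215, 0.1998, 353.8957], [-0.2935, -0.6965, 0.6547, -520.9956], [-0.0016, -0.6846, -0.729, 701.8493], [0.0, 0.0, 0.0, 1.0]]
wrist [[333.1194763539127, 0.0, 322.5978411464491], [0.0, 333.1194763539127, 200.85762297881644], [0.0, 0.0, 1.0]] [[1.0, 0.0005, -0.0021, 574.8333], [-0.0001, -0.9606, -0.2778, 80.6326], [-0.0021, 0.2778, -0.9606, 383.1943], [0.0, 0.0, 0.0, 1.0]]
```

View pics/scene0.png

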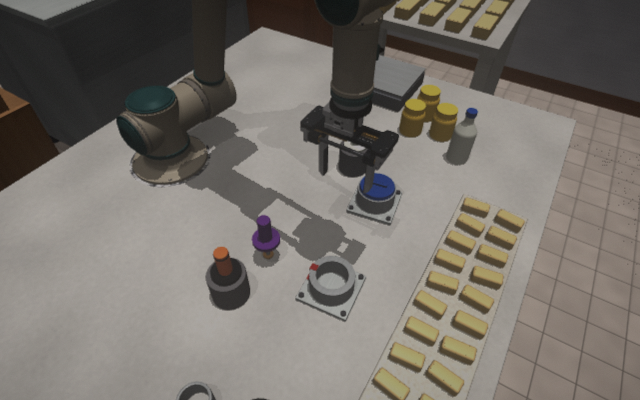

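View pics/side0.png

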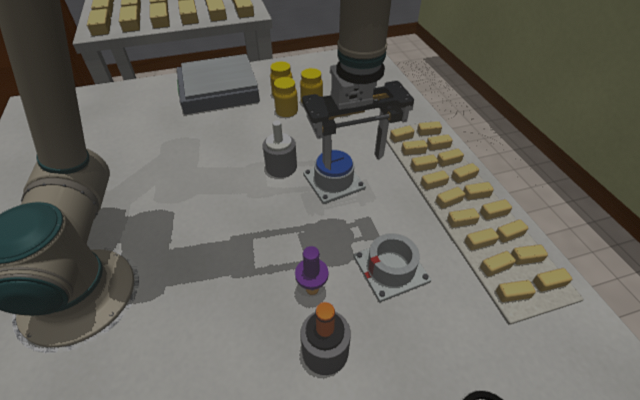

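Both views: the orange-handled tool in its stand is at scene (222,260), side (325,320). The red mark is at scene (314,268), side (376,260), on the open socket at scene (332,280).
Could be mistaken for it: the purple tool at scene (265,235), the white brush in its stand at side (280,150), the blue-plugged socket at scene (376,190), and the empty ring at scene (196,390). I choose the orange one by its description and check it in a crop.

```bash
cat > h.py <<'E'
import numpy as np, cv2
from station import manip
def cam(n): 
    c=manip.read_camera(n); return c["image"],c["intrinsics"],c["cam_to_world"]
def ray(K,T,p): 
    d=T[:3,:3]@np.linalg.solve(K,[p[0],p[1],1.]); return T[:3,3],d/np.linalg.norm(d)
def plane(K,T,p,z):
    o,d=ray(K,T,p); return o+d*(z-o[2])/d[2]
def tri(rs):
    A=np.zeros((3,3));b=np.zeros(3)
    for o,d in rs:
        P=np.eye(3)-np.outer(d,d);A+=P;b+=P@o
    x=np.linalg.solve(A,b); return x,[np.linalg.norm((np.eye(3)-np.outer(d,d))@(x-o)) for o,d in rs]
def proj(K,T,X):
    q=K@(T[:3,:3].T@(np.asarray(X,float)-T[:3,3])); return q[:2]/q[2]
def mask(im,lo,hi):
    m=cv2.inRange(cv2.cvtColor(im,cv2.COLOR_RGB2HSV),lo,hi); return m
def blobs(m,amin=8):
    n,l,s,c=cv2.connectedComponentsWithStats(m); return [(c[i].round(1).tolist(),s[i].tolist()) for i in range(1,n) if s[i,4]>=amin]
E
python3 - <<'E'
from h import *
out=[]
for n,bx in(("scene",(190,220,380,330)),("side",(280,220,450,380))):
    im,K,T=cam(n)
    print(n,"orange",blobs(mask(im,(3,130,90),(18,255,255)),20))
    print(n,"red",[b for b in blobs(cv2.bitwise_or(mask(im,(0,150,90),(2,255,255)),mask(im,(172,130,80),(180,255,255))),4)])
    c=im[bx[1]:bx[3],bx[0]:bx[2],::-1]; out.append(cv2.resize(cv2.resize(c,None,fx=4,fy=4,interpolation=cv2.INTER_CUBIC),(780,int(780*c.shape[0]/c.shape[1])))); 
cv2.imwrite("pics/c1.png",out[0]);cv2.imwrite("pics/c2.png",cv2.resize(out[1],(630,593)))
E
```

```text
scene orange [([11.1, 101.8], [0, 88, 29, 30, 309]), ([220.3, 252.6], [214, 247, 14, 12, 138])]
scene red [([313.9, 266.5], [311, 264, 7, 6, 27])]
side orange [([324.8, 310.9], [316, 303, 19, 17, 262])]
side red [([374.9, 259.2], [371, 257, 8, 6, 32]), ([366.7, 274.6], [365, 273, 4, 5, 11])]
```

View pics/c1.png

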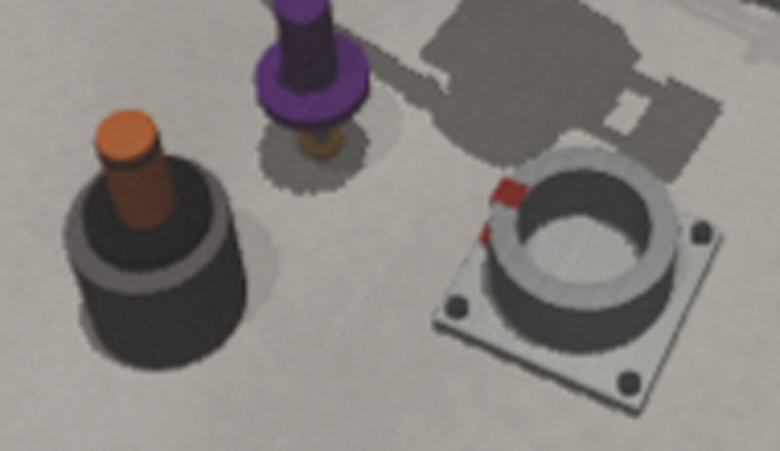

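View pics/c2.png

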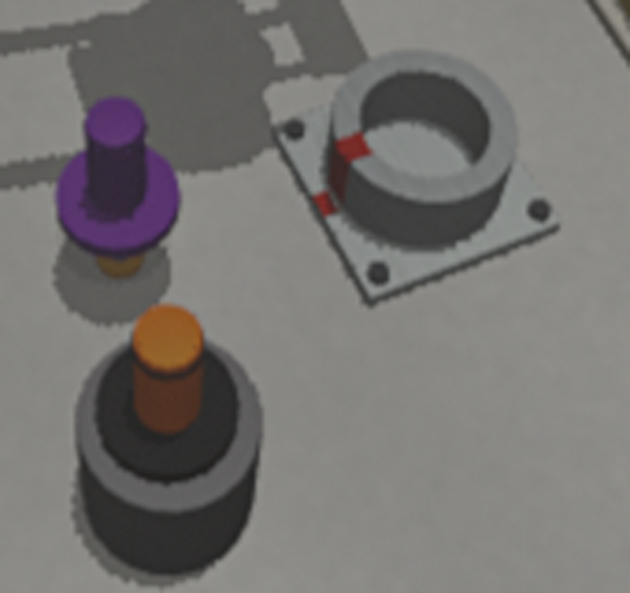

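The crops confirm it: the orange tool has its black collar on the grey stand, and the open socket carries a red mark. The outer top ellipse is centred near scene (332,275.5), side (394.4,254).

```bash
python3 - <<'E'
from h import *
C={n:cam(n) for n in("scene","side")}
pts={"handle_top z154":((220.8,252.6),(324.8,311),154),"bore z60":((332,275.5),(394.4,254),60),"red z60":((313.9,266.5),(374.9,259.2),60)}
# stand top outer ellipse from crops
pts["stand z80"]=((190+149/4.105,220+223/4.105),(280+169/3.706,220+417/3.706),80)
for k,(a,b,z) in pts.items():
    A,B=C["scene"],C["side"]
    print(k,plane(A[1],A[2],a,z).round(1),plane(B[1],B[2],b,z).round(1),tri([ray(A[1],A[2],a),ray(B[1],B[2],b)])[0].round(1))
E
```

```text
handle_top z154 [ 442.8 -254.5  154. ] [ 439.4 -255.3  154. ] [ 440.1 -252.7  149.4]
bore z60 [ 626.2 -132.9   60. ] [ 623.2 -133.7   60. ] [ 625.  -130.7   55.7]
red z60 [ 581.4 -133.8   60. ] [ 581.3 -133.7   60. ] [ 581.3 -133.7   59.9]
stand z80 [ 443.5 -256.7   80. ] [ 440.8 -256.4   80. ] [ 441.3 -254.9   76. ]
```

move_arm(
  plan=[-0.115,0.055,-0.06,0,1,-0.115,0.055,-0.06,0,1,-0.115,0.055,-0.06,0,1,0,0,0,0,1,0,0,0,0,1],
)

```text
time: 0.85
eef_pos: [624.6, -104.0, 230.6]
tool_rot: [[0.001, 1.0, -0.0], [1.0, -0.001, 0.001], [0.001, -0.0, -1.0]]
ft_force: [-0.7, 0.1, 0.1]
width: 1.002
gripper_force: 0.0
```

```bash
python3 - <<'E'
from h import *
im,K,T=cam("wrist"); s=manip.observe(); print(s["eef_pos"].round(1),s["time"],s["qpos"].round(2))
np.savez("w1.npz",im=im,K=K,T=T)
print("pred bore",proj(K,T,(625,-133,60)),"red",proj(K,T,(582,-133,60)))
for lo,hi in(((0,130,70),(4,255,255)),((170,130,70),(180,255,255))): print(blobs(mask(im,lo,hi),6))
cv2.imwrite("pics/w1.png",im[...,::-1])
E
```

```text
[ 623.9 -103.   230.2] 0.9 [-0.27  0.34  1.28  0.    1.52 -0.27]
pred bore [323.1996129  201.23729851] red [286.7841168  201.28438048]
[([284.2, 200.2], [277, 188, 16, 21, 146])]
[([283.7, 206.7], [283, 205, 3, 4, 6])]
```

View pics/w1.png

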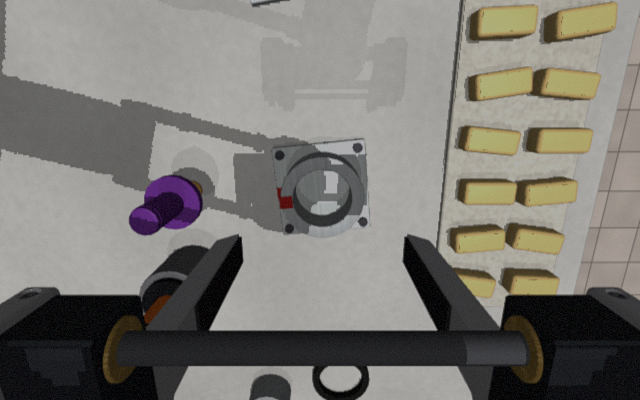

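Wrist view: the bore is at about (323,193), partly in the gripper's shadow, and the red mark is at (284,200). I'll extract the bore edge at sub-pixel level.

```bash
python3 - <<'E'
from h import *
d=np.load("w1.npz"); c=d["im"][135:245,265:385,::-1]
cv2.imwrite("pics/w1c.png",cv2.resize(c,None,fx=5,fy=5,interpolation=cv2.INTER_CUBIC))
E
```

```text
(no output)
```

View pics/w1c.png

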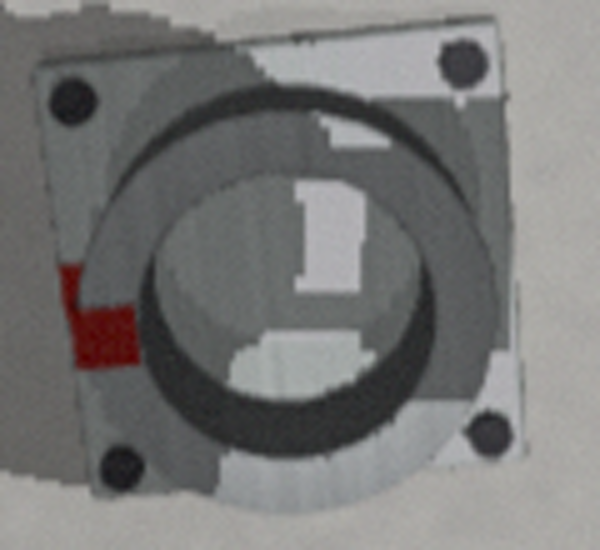

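```bash
cat > bore.py <<'E'
from h import *
from scipy.optimize import least_squares
def edge(im,K,T,c0,z=60,r=35,name=""):
    # radial samples on z plane; strongest dark(inside)->bright(outside) step near r
    g=cv2.GaussianBlur(cv2.cvtColor(im,cv2.COLOR_RGB2GRAY),(0,0),.8).astype(np.float32); c=np.array(c0[:2],float)
    for it in range(4):
        P=[]
        for a in np.linspace(0,2*np.pi,120,endpoint=False):
            rs=np.arange(r-9,r+9,.25); X=np.stack([c[0]+rs*np.cos(a),c[1]+rs*np.sin(a),np.full(rs.shape,z)],1)
            q=np.array([proj(K,T,x) for x in X],np.float32)
            v=cv2.remap(g,q[:,0].copy(),q[:,1].copy(),cv2.INTER_LINEAR).ravel()
            dv=v[6:]-v[:-6]; i=dv.argmax()
            if dv[i]>22 and v[i]<80: P.append(X[i+3,:2])
        P=np.array(P)
        f=least_squares(lambda p:np.hypot(*(P-p).T)-r,c,loss="soft_l1",f_scale=.7); c=f.x
    print(name,len(P),c.round(1),"resid",np.median(abs(np.hypot(*(P-c).T)-r)).round(2),"free",least_squares(lambda p:np.hypot(*(P-p[:2]).T)-p[2],[*c,r],loss="soft_l1").x.round(1)); return c
E
python3 - <<'E'
from bore import *
d=np.load("w1.npz"); w=(d["im"],d["K"],d["T"])
print("manual w bore",plane(w[1],w[2],(322.6,198.2),60).round(1),"red w",plane(w[1],w[2],(265+108/5,135+337/5),60).round(1))
edge(*w,(625,-130),name="wrist")
for n in("scene","side"): edge(*cam(n),(625,-132),name=n)
E
```

```text
manual w bore [ 624.3 -129.3   60. ] red w [ 581.7 -134.4   60. ]
wrist 24 [ 623.6 -129.3] resid 0.14 free [ 623.5 -129.2   35.1]Traceback (most recent call last):
  File "<stdin>", line 5, in <module>
  File "bore.py", line 15, in edge
    f=least_squares(lambda p:np.hypot(*(P-p).T)-r,c,loss="soft_l1",f_scale=.7); c=f.x
    return func(*args, **kwargs)
    vector_fun = VectorFunction(
        fun_wrapped,
    ...<6 lines>...
        workers=workers
    )
    self._update_fun()
    ~~~~~~~~~~~~~~~~^^
    self.f = self.fun_wrapped(xp_copy(self.x))
             ~~~~~~~~~~~~~~~~^^^^^^^^^^^^^^^^^
    return np.atleast_1d(self.fun(x))
                         ~~~~~~~~^^^
    return self.f(x, *self.args, **self.kwargs)
           ~~~~~~^^^^^^^^^^^^^^^^^^^^^^^^^^^^^^
  File "bore.py", line 15, in <lambda>
    f=least_squares(lambda p:np.hypot(*(P-p).T)-r,c,loss="soft_l1",f_scale=.7); c=f.x
                                        ~^~
ValueError: operands could not be broadcast together with shapes (0,) (2,)
```

```bash
sed -i 's/dv\[i\]>22 and v\[i\]<80/dv[i]>14 and v[i]<85/' bore.py; python3 - <<'E'
from bore import *
d=np.load("w1.npz"); edge(d["im"],d["K"],d["T"],(624,-129.5),name="wrist")
for n in("scene","side"):
    _,K,T=cam(n); im=cv2.imread(f"pics/{n}0.png")[...,::-1].copy(); edge(im,K,T,(624.5,-132.5),name=n)
E
```

```text
wrist 65 [ 623.5 -129.6] resid 0.24 free [ 623.5 -129.3   35.3]
scene 30 [ 624.6 -131.3] resid 0.27 free [ 624.5 -131.1   34.8]
side 42 [ 623.6 -130.9] resid 0.27 free [ 623.7 -130.8   34.9]
```

move_arm(
  plan=[-0.076,-0.102,-0.014,0,1,-0.076,-0.102,-0.014,0,1,-0.076,-0.102,-0.014,0,1,-0.076,-0.102,-0.014,0,1,-0.076,-0.102,-0.014,0,1,-0.076,-0.102,-0.014,0,1,0,0,0,0,1,0,0,0,0,1],
  squeeze=40,
)

```text
time: 1.85
eef_pos: [440.7, -239.6, 256.2]
tool_rot: [[0.001, 1.0, 0.001], [1.0, -0.001, 0.0], [0.0, 0.001, -1.0]]
ft_force: [-0.0, 0.1, -0.2]
width: 1.002
gripper_force: 0.0
```

```bash
python3 - <<'E'
from bore import *
im,K,T=cam("wrist"); s=manip.observe(); print(s["eef_pos"].round(1),s["time"],s["tool_rot"].round(3).tolist())
np.savez("w2.npz",im=im,K=K,T=T)
m=mask(im,(2,120,60),(20,255,255)); print(blobs(m,30)); print("pred top",proj(K,T,(441,-255,154)),"stand",proj(K,T,(442,-256,80)))
for n in("scene","side"):
    i,k,t=cam(n); print(n,blobs(mask(i,(3,130,90),(18,255,255)),20))
cv2.imwrite("pics/w2.png",cv2.resize(im[100:320,220:440,::-1],None,fx=2.7,fy=2.7,interpolation=cv2.INTER_CUBIC))
E
```

```text
[ 441.3 -239.3  256. ] 1.9 [[-0.0, 1.0, 0.001], [1.0, 0.0, 0.001], [0.001, 0.001, -1.0]]
[([321.1, 184.7], [308, 179, 27, 15, 201]), ([321.2, 204.3], [307, 190, 30, 29, 677]), ([108.7, 353.5], [103, 323, 17, 59, 310]), ([536.8, 353.9], [526, 323, 18, 60, 272])]
pred top [322.93689169 207.35320456] stand [323.68838207 189.67606806]
scene [([11.2, 101.9], [0, 88, 29, 30, 316]), ([220.2, 252.4], [214, 247, 14, 12, 127])]
side [([324.9, 311.1], [316, 303, 19, 17, 251]), ([325.3, 328.8], [321, 323, 10, 13, 77])]
```

View pics/w2.png

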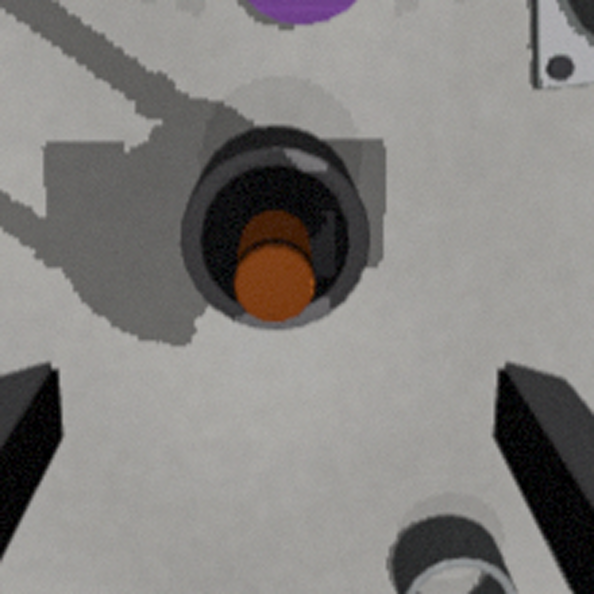

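The orange handle top (wrist (322,204.5)) and the stand rim (about (322,187)) are nearly concentric at (440.5,-254). I descend and grasp there.

move_arm(
  plan=[-0.012,0,0.121,0,1,-0.012,0,0.121,0,1,-0.012,0,0.121,0,1,-0.012,0,0.121,0,1,0,0,0,0,1,0,0,0,0,-1,0,0,0,0,-1,0,0,0,0,-1,0,0,0,0,-1,0,0,0,0,-1,0,0,0,0,-1,0,0,0,0,-1],
  squeeze=40,
)

```text
time: 3.2
eef_pos: [441.0, -254.8, 111.1]
tool_rot: [[0.0, 1.0, 0.0], [1.0, -0.0, -0.0], [-0.0, 0.0, -1.0]]
ft_force: [-0.8, 0.1, 0.2]
width: 0.443
gripper_force: 0.0
```

```bash
python3 - <<'E'
from h import *
s=manip.observe(); print({k:np.round(s[k],3).tolist() for k in("time","eef_pos","ft_force","width","gripper_force","qpos")})
im,K,T=cam("wrist"); print(blobs(mask(im,(2,120,60),(20,255,255)),30)); print(proj(K,T,s["eef_pos"]+[0,0,43]))
E
```

```text
{'time': 3.2, 'eef_pos': [440.957, -254.789, 111.106], 'ft_force': [-0.83, 0.134, 0.198], 'width': 0.443, 'gripper_force': 0.0, 'qpos': [-0.661, 0.225, 1.748, 0.0, 1.168, -0.661]}
[([320.2, 215.4], [297, 200, 47, 36, 957]), ([319.9, 252.8], [293, 228, 54, 51, 2136]), ([225.5, 354.8], [222, 323, 10, 60, 219]), ([419.5, 355.4], [414, 323, 10, 60, 215])]
[322.73637386 259.79952534]
```

move_arm(
  plan=[0.004,0,0,0,-1,0,0,0,0,-1,0,0,0,0,-1,0,0,0,0,-1,0,0,0,0,-1],
  squeeze=40,
)

```text
time: 3.75
eef_pos: [440.7, -253.5, 110.9]
tool_rot: [[-0.0, 1.0, -0.0], [1.0, 0.0, -0.0], [-0.0, -0.0, -1.0]]
ft_force: [-1.2, -1.3, 0.8]
width: 0.307
gripper_force: 40.0
```

move_arm(
  plan=[0,0,-0.1,0,-1,0,0,-0.1,0,-1,0,0,-0.1,0,-1,0,0,-0.1,0,-1,0,0,-0.1,0,-1,0,0,0,0,-1,0,0,0,0,-1],
)

```text
time: 4.45
eef_pos: [441.0, -253.3, 260.4]
tool_rot: [[-0.0, 1.0, 0.0], [1.0, 0.0, 0.0], [0.0, 0.0, -1.0]]
ft_force: [-0.4, -0.1, -2.4]
width: 0.31
gripper_force: 40.0
```

```bash
python3 - <<'E'
from h import *
s=manip.observe(); print({k:np.round(s[k],3).tolist() for k in("time","eef_pos","ft_force","width","gripper_force")})
e=s["eef_pos"]; tip=e+[0,0,18.8-112]
o=[]
for n in("scene","side"):
    im,K,T=cam(n); p=proj(K,T,tip); print(n,"pred tip",p.round(1),"top",proj(K,T,e+[0,0,42.8]).round(1)); x,y=p.astype(int)
    c=im[max(0,y-85):y+25,x-45:x+45,::-1]; o.append(cv2.resize(c,(400,int(400*c.shape[0]/c.shape[1])),interpolation=cv2.INTER_CUBIC)); print(x-45,max(0,y-85),c.shape)
h=min(a.shape[0] for a in o); cv2.imwrite("pics/t.png",np.hstack([a[:h] for a in o]))
E
```

```text
{'time': 4.45, 'eef_pos': [440.956, -253.277, 260.353], 'ft_force': [-0.429, -0.095, -2.362], 'width': 0.31, 'gripper_force': 39.994}
scene pred tip [219.3 247.8] top [205.7 199.9]
174 162 (110, 90, 3)
side pred tip [325.4 305.4] top [326.  252.5]
280 220 (110, 90, 3)
```

View pics/t.png

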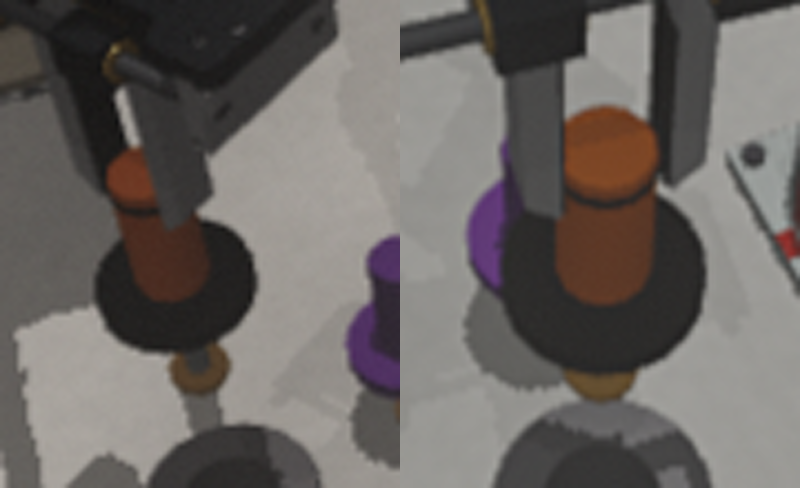

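The tool hangs upright in the grip: brass head at about scene (219,250), side (325,308), within 1 mm of the predicted axis. Now to a point above the red mark.

move_arm(
  plan=[0.08,0.0988,0,0,-1,0.08,0.0988,0,0,-1,0.08,0.0988,0,0,-1,0.08,0.0988,0,0,-1,0.08,0.0988,0,0,-1,0,0,0.08,0,-1,0,0,0.08,0,-1,0,0,0.08,0,-1,0,0,0,0,-1,0,0,0,0,-1,0,0,0,0,-1],
)

```text
time: 5.65
eef_pos: [589.8, -133.8, 189.7]
tool_rot: [[0.0, 1.0, 0.001], [1.0, -0.0, -0.0], [-0.0, 0.001, -1.0]]
ft_force: [-0.6, -0.6, -1.3]
width: 0.308
gripper_force: 40.0
```

```bash
python3 - <<'E'
from h import *
s=manip.observe(); print({k:np.round(s[k],3).tolist() for k in("time","eef_pos","ft_force","width","gripper_force")})
e=s["eef_pos"]; tip=e+[0,0,18.8-112]
o=[]
for n in("scene","side"):
    im,K,T=cam(n); p=proj(K,T,tip); print(n,"pred tip",p.round(1),"mark edge",proj(K,T,(589.1,-133.7,60)).round(1)); x,y=p.astype(int)
    c=im[y-50:y+50,x-40:x+40,::-1]; o.append(cv2.resize(c,None,fx=5,fy=5,interpolation=cv2.INTER_CUBIC)); print(x-40,y-50)
cv2.imwrite("pics/t2.png",np.hstack(o))
# circle increments, 60 x 6deg, cumulative rounding, tool x=world y, tool y=world x
a=np.radians(184.5+6*np.arange(61)); P=35*np.stack([np.sin(a),np.cos(a)],1)/300; Q=np.round(P-P[0],4); D=np.diff(Q,axis=0).round(4)
for k in range(0,60,12): print(D[k:k+12].tolist())
E
```

```text
{'time': 5.65, 'eef_pos': [589.769, -133.82, 189.741], 'ft_force': [-0.64, -0.551, -1.272], 'width': 0.308, 'gripper_force': 39.994}
scene pred tip [317.3 258.5] mark edge [317.  268.1]
277 208
side pred tip [380.9 247.2] mark edge [378.6 258.2]
340 197
[[-0.0121, 0.0016], [-0.0119, 0.0028], [-0.0115, 0.0041], [-0.011, 0.0053], [-0.0104, 0.0064], [-0.0097, 0.0074], [-0.0089, 0.0084], [-0.0079, 0.0093], [-0.0069, 0.01], [-0.0058, 0.0108], [-0.0047, 0.0113], [-0.0035, 0.0117]]
[[-0.0022, 0.012], [-0.001, 0.0122], [0.0003, 0.0122], [0.0016, 0.0121], [0.0029, 0.0118], [0.0041, 0.0116], [0.0052, 0.011], [0.0064, 0.0104], [0.0074, 0.0097], [0.0084, 0.0088], [0.0093, 0.008], [0.0101, 0.0069]]
[[0.0107, 0.0058], [0.0113, 0.0047], [0.0117, 0.0035], [0.012, 0.0022], [0.0122, 0.0009], [0.0122, -0.0003], [0.0121, -0.0016], [0.0119, -0.0028], [0.0115, -0.0041], [0.011, -0.0053], [0.0104, -0.0063], [0.0097, -0.0075]]
[[0.0089, -0.0084], [0.0079, -0.0093], [0.0069, -0.01], [0.0059, -0.0108], [0.0046, -0.0112], [0.0035, -0.0118], [0.0022, -0.012], [0.001, -0.0121], [-0.0003, -0.0122], [-0.0016, -0.0122], [-0.0029, -0.0118], [-0.0041, -0.0115]]
[[-0.0052, -0.0111], [-0.0064, -0.0104], [-0.0074, -0.0097], [-0.0084, -0.0088], [-0.0093, -0.008], [-0.0101, -0.0069], [-0.0107, -0.0058], [-0.0113, -0.0047], [-0.0117, -0.0034], [-0.012, -0.0023], [-0.0122, -0.0009], [-0.0122, 0.0003]]
```

View pics/t2.png

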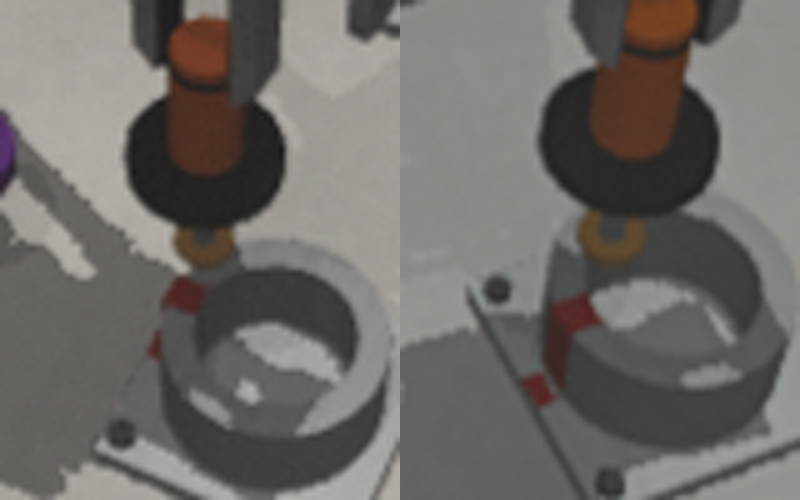

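Tip hovers over the mark (brass head at scene (318,257), side (382,244)). I'll check its offset numerically before touching down.

```bash
python3 - <<'E'
from bore import *
es=[];R=[];R2=[]
for n in("scene","side"):
    im,K,T=cam(n); e=manip.observe()["eef_pos"]; es.append(e); tip=np.array([589.14,-133.5,189.7+18.8-112])
    x,y=proj(K,T,tip+[0,0,6]).astype(int)
    m=mask(im,(10,90,40),(26,255,255)); m2=np.zeros_like(m); m2[y-12:y+14,x-14:x+14]=m[y-12:y+14,x-14:x+14]
    xs=np.where(m2.any(0))[0]; ys=np.where(m2.any(1))[0]; print(n,blobs(m2,5),"extent",xs.min(),xs.max(),ys.min(),ys.max())
    print(" pred mid",proj(K,T,tip+[0,0,6]).round(1),"px/mm x",((proj(K,T,tip+[1,0,0])-proj(K,T,tip))).round(2),((proj(K,T,tip+[0,1,0])-proj(K,T,tip))).round(2))
    edge(im,K,T,(624,-131),name=n)
    print(" red",blobs(mask(im,(0,130,60),(3,255,255)),4)[:3])
print(es)
E
```

```text
scene [([317.8, 257.0], [312, 253, 12, 8, 52])] extent 312 323 253 260
 pred mid [317.1 256.7] px/mm x [0.41 0.21] [ 0.25 -0.34]
scene 14 [ 624.6 -131.7] resid 0.21 free [ 625.1 -130.    33.7]
 red [([313.1, 266.6], [311, 264, 5, 5, 15])]
side [([381.7, 244.7], [376, 239, 13, 11, 81])] extent 376 388 239 249
 pred mid [380.9 245.3] px/mm x [ 0.49 -0.13] [-0.21 -0.41]
side 12 [ 623.5 -132. ] resid 0.38 free [ 620.1 -133.    38.1]
 red [([374.7, 259.4], [371, 257, 8, 6, 28]), ([367.5, 274.5], [366, 273, 4, 4, 12])]
[array([ 589.82386672, -133.83703956,  190.19544056]), array([ 589.70450158, -133.80701639,  190.04082053])]
```

move_arm(
  plan=[0.001,-0.004,0.045,0,-1,0,0,0.04,0,-1,0,0,0.03,0,-1,0,0,0,0,-1,0,0,0,0,-1,0,0,0,0,-1],
)

```text
time: 6.45
eef_pos: [588.2, -133.3, 154.8]
tool_rot: [[-0.0, 1.0, 0.001], [1.0, 0.0, -0.0], [-0.0, 0.001, -1.0]]
ft_force: [-0.0, -0.5, -1.0]
width: 0.308
gripper_force: 40.0
```

move_arm(
  plan=[0,0,0.01,0,-1,0,0,0.01,0,-1,0,0,0,0,-1,0,0,0,0,-1],
)

```text
time: 6.85
eef_pos: [588.5, -133.4, 149.0]
tool_rot: [[0.0, 1.0, 0.002], [1.0, -0.0, -0.0], [-0.0, 0.002, -1.0]]
ft_force: [0.7, 0.1, 1.2]
width: 0.309
gripper_force: 40.0
```

move_arm(
  plan=[0,0,0.008,0,-1,0,0,0,0,-1,0,0,0,0,-1,0,0,0,0,-1],
)

```text
time: 7.25
eef_pos: [588.4, -133.3, 146.3]
tool_rot: [[0.0, 1.0, 0.001], [1.0, -0.0, -0.0], [-0.0, 0.001, -1.0]]
ft_force: [0.7, -0.1, 2.3]
width: 0.306
gripper_force: 40.0
```

```bash
python3 - <<'E'
from h import *
F=[];E=[]
for i in range(4):
    im,K,T=cam("scene" if i%2 else "side"); s=manip.observe(); F.append(s["ft_force"]);E.append(s["eef_pos"])
    if i<2:
        x,y=proj(K,T,(589,-133.5,66)).astype(int); m=mask(im,(10,90,40),(26,255,255)); m2=np.zeros_like(m); m2[y-12:y+14,x-14:x+14]=m[y-12:y+14,x-14:x+14]
        print(blobs(m2,5),"pred mid",proj(K,T,(588.5,-133.3,66)).round(1),"top",proj(K,T,(588.5,-133.3,72)).round(1))
print(np.mean(F,0).round(2),np.mean(E,0).round(2))
E
```

```text
[([378.1, 257.0], [373, 253, 12, 8, 59])] pred mid [378.5 256.4] top [378.8 254.6]
[([316.7, 267.6], [312, 265, 11, 6, 40])] pred mid [316.8 266.2] top [316.8 264.7]
[ 1.59 -0.35  2.98] [ 588.37 -133.3   146.22]
```

move_arm(
  plan=[-0.0121,0.0016,-0.002,0,-1,-0.0119,0.0028,0,0,-1,-0.0115,0.0041,0,0,-1,-0.011,0.0053,0,0,-1,-0.0104,0.0064,0,0,-1,-0.0097,0.0074,0,0,-1,-0.0089,0.0084,0,0,-1,-0.0079,0.0093,0,0,-1,-0.0069,0.01,0,0,-1,-0.0058,0.0108,0,0,-1,-0.0047,0.0113,0,0,-1,-0.0035,0.0117,0,0,-1],
)

```text
time: 8.65
eef_pos: [614.4, -164.5, 146.0]
tool_rot: [[-0.0, 1.0, -0.002], [1.0, 0.0, 0.0], [0.0, -0.002, -1.0]]
ft_force: [-0.6, 1.6, -0.3]
width: 0.308
gripper_force: 40.0
```

```bash
cat > chk.py <<'E'
from h import *
F=[];E=[]
for n in("side","scene"):
    im,K,T=cam(n); s=manip.observe(); e=s["eef_pos"]; F.append(s["ft_force"]);E.append(e); b=np.array([e[0],e[1],66.])
    x,y=proj(K,T,b).astype(int); m=mask(im,(10,90,40),(26,255,255)); m2=np.zeros_like(m); m2[y-12:y+14,x-14:x+14]=m[y-12:y+14,x-14:x+14]
    print(n,blobs(m2,8),"pred",proj(K,T,b).round(1))
e=np.mean(E,0); d=e[:2]-[623.7,-130.9]; print(np.mean(F,0).round(2),e.round(2),"r",np.hypot(*d).round(2),"ang",np.degrees(np.arctan2(d[1],d[0])).round(1)%360)
E
python3 chk.py
```

```text
side [([393.4, 263.3], [389, 259, 11, 8, 49])] pred [397.8 266. ]
scene [([322.9, 281.9], [319, 281, 9, 3, 23])] pred [319.9 282.7]
[ 0.45  1.43 -1.44] [ 615.27 -164.71  146.05] r 34.85 ang 256.0
```

The force dropped and the blade reads displaced; I use the last picture on this.

```bash
python3 - <<'E'
from h import *
o=[]
for n in("scene","side"):
    im,K,T=cam(n); e=manip.observe()["eef_pos"]; x,y=proj(K,T,(620,-140,100)).astype(int); print(n,x-40,y-55)
    o.append(cv2.resize(im[y-55:y+55,x-40:x+40,::-1],None,fx=5,fy=5,interpolation=cv2.INTER_CUBIC)); 
    cv2.imwrite(f"raw_{n}.png",im[...,::-1])
cv2.imwrite("pics/t3.png",np.hstack(o))
E
```

```text
scene 288 211
side 357 189
```

View pics/t3.png

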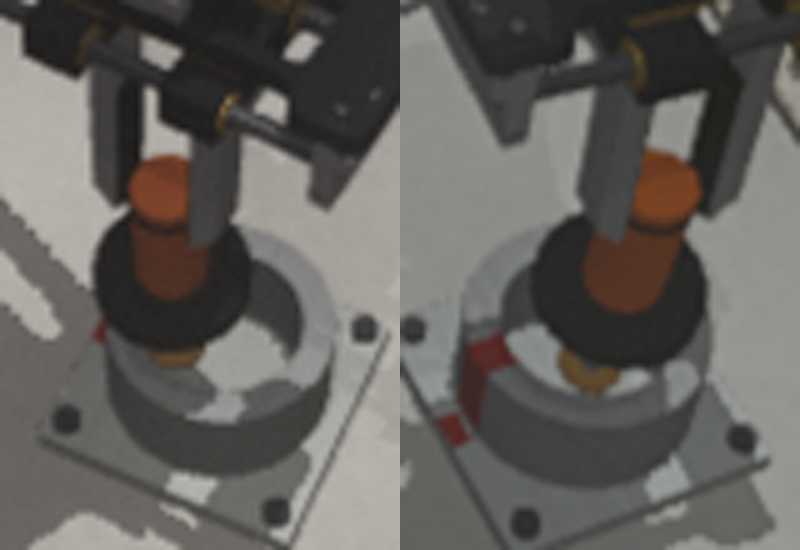

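The picture shows the tool pivoted in the pads (handle leaning, brass head at side (395,263), inside the bore). Drag perpendicular to the closing line turned it. I will lift it, re-seat it upright in the stand, re-grip at 60 N, and redo the lap with the closing line kept tangent to the path.

move_arm(
  plan=[0.006,0,-0.05,0,-1,0,0,-0.1,0,-1,0,0,-0.12,0,-1,0,0,-0.13,0,-1,0,0,0,0,-1,0,0,0,0,-1],
  squeeze=60,
)

```text
time: 9.45
eef_pos: [614.6, -163.4, 266.9]
tool_rot: [[0.0, 1.0, 0.001], [1.0, -0.0, -0.002], [-0.002, 0.001, -1.0]]
ft_force: [-0.5, -0.2, -1.3]
width: 0.304
gripper_force: 60.0
```

```bash
cat > tilt.py <<'E'
from h import *
# triangulate brass head and handle top with scene+side
def tilt():
    es=[];R=[];H=[]
    for n in("scene","side"):
        im,K,T=cam(n); e=manip.observe()["eef_pos"]; es.append(e); b=e+[0,0,-87.]
        x,y=proj(K,T,b).astype(int); m=mask(im,(10,90,40),(26,255,255)); m2=np.zeros_like(m); m2[y-16:y+16,x-20:x+20]=m[y-16:y+16,x-20:x+20]
        n_,l,s,c=cv2.connectedComponentsWithStats(m2); i=1+s[1:,4].argmax(); cx=s[i,0]+(s[i,2]-1)/2; by=s[i,1]+s[i,3]-1
        print(n,s[i].tolist(),"pred mid",proj(K,T,b).round(1)); R.append((K,T,cx))
        J=np.stack([proj(K,T,b+d)-proj(K,T,b) for d in np.eye(3)[:2]],1); H.append((J[0],cx-proj(K,T,b)[0]))
    o=np.linalg.solve([h[0] for h in H],[h[1] for h in H]); e=np.mean(es,0)
    print("eef",e.round(2),"head offset from TCP axis (world x,y)",o.round(2)); return o
if __name__=="__main__": tilt()
E
python3 tilt.py
```

```text
scene [317, 244, 12, 7, 55] pred mid [320.3 250.2]
side [397, 217, 14, 13, 85] pred mid [405.4 229.1]
eef [ 613.58 -162.82  264.92] head offset from TCP axis (world x,y) [0.16 7.84]
```

move_arm(
  plan=[-0.0632,-0.1159,0,0,-1,-0.0632,-0.1159,0,0,-1,-0.0632,-0.1159,0,0,-1,-0.0632,-0.1159,0,0,-1,-0.0632,-0.1159,0,0,-1,0,0,0,0,-1,0,0,0,0,-1,0,0,0,0,-1],
)

```text
time: 10.35
eef_pos: [441.2, -256.9, 265.5]
tool_rot: [[-0.0, 1.0, -0.001], [1.0, 0.0, 0.002], [0.002, -0.001, -1.0]]
ft_force: [-0.1, -0.6, -1.7]
width: 0.307
gripper_force: 60.0
```

```bash
python3 tilt.py
```

```text
scene [214, 236, 13, 11, 70] pred mid [217.2 245.6]
side [318, 301, 13, 4, 34] pred mid [326.6 303.6]
eef [ 441.52 -256.87  265.76] head offset from TCP axis (world x,y) [-1.12  9.19]
```

move_arm(
  plan=[-0.006,0.002,0.1,0,-1,0,0,0.1,0,-1,0,0,0.1,0,-1,0,0,0.1,0,-1,0,0,0.04,0,-1,0,0,0.03,0,-1,0,0,0,0,-1,0,0,0,0,-1],
)

```text
time: 11.25
eef_pos: [442.4, -259.8, 126.6]
tool_rot: [[-0.0, 1.0, 0.002], [1.0, 0.0, -0.001], [-0.001, 0.002, -1.0]]
ft_force: [0.9, 0.3, -1.4]
width: 0.306
gripper_force: 60.0
```

move_arm(
  plan=[0,0,0.012,0,-1,0,0,0.01,0,-1,0,0,0,0,-1,0,0,0,0,-1],
)

```text
time: 11.65
eef_pos: [441.4, -259.4, 119.2]
tool_rot: [[0.0, 1.0, 0.0], [1.0, -0.0, -0.0], [-0.0, 0.0, -1.0]]
ft_force: [0.9, -0.4, -2.5]
width: 0.303
gripper_force: 60.0
```

move_arm(
  plan=[0,0,0.012,0,-1,0,0,0.006,0,-1,0,0,0,0,-1,0,0,0,0,-1],
)

```text
time: 12.05
eef_pos: [441.3, -259.3, 113.5]
tool_rot: [[0.0, 1.0, -0.0], [1.0, -0.0, 0.0], [0.0, -0.0, -1.0]]
ft_force: [0.4, -0.2, -1.7]
width: 0.304
gripper_force: 60.0
```

move_arm(
  plan=[0,0,0,0,0,0,0,0,0,1,0,0,0,0,1,0,0,0,0,1,0,0,0,0,1,0,0,0,0,1,0,0,0,0,1],
)

```text
time: 12.75
eef_pos: [441.4, -259.3, 113.6]
tool_rot: [[-0.0, 1.0, 0.0], [1.0, 0.0, -0.0], [-0.0, 0.0, -1.0]]
ft_force: [-0.4, -0.1, -0.0]
width: 0.866
gripper_force: 0.0
```

move_arm(
  plan=[0,0,-0.1,0,1,0,0,-0.12,0,1,0,0,-0.12,0,1,0,0,-0.12,0,1,0,0,0,0,1,0,0,0,0,1],
)

```text
time: 13.35
eef_pos: [441.6, -259.4, 252.1]
tool_rot: [[-0.0, 1.0, 0.001], [1.0, 0.0, -0.001], [-0.001, 0.001, -1.0]]
ft_force: [0.4, -0.4, -0.6]
width: 0.997
gripper_force: 0.0
```

```bash
python3 - <<'E'
from h import *
P=[]
for n in("scene","side"):
    im,K,T=cam(n); print(n,"orange",[b for b in blobs(mask(im,(3,130,90),(18,255,255)),20)])
    pb=max(blobs(mask(im,(125,80,40),(160,255,255)),30),key=lambda b:b[1][4]); print("purple",pb); s=pb[1]; P.append(ray(K,T,(s[0]+s[2]/2,s[1]+6)))
print("purple top",tri(P))
im,K,T=cam("wrist"); e=manip.observe()["eef_pos"]; print("wrist",blobs(mask(im,(2,120,60),(20,255,255)),80)[:3],"eef",e.round(1))
for p in (proj(K,T,(440.7,-253.5,154)),): print("pred at grasp1",p)
E
```

```text
scene orange [([11.3, 101.9], [0, 89, 29, 29, 310]), ([220.5, 252.8], [214, 247, 14, 12, 128])]
purple ([266.1, 240.4], [252, 228, 28, 22, 314])
side orange [([325.6, 311.0], [317, 303, 18, 17, 254]), ([325.8, 328.2], [319, 321, 15, 15, 152])]
purple ([311.6, 275.7], [295, 260, 33, 28, 506])
purple top (array([ 453.35920493, -129.8400926 ,   85.6452935 ]), [np.float64(1.1790556721832666), np.float64(1.1790556721832137)])
wrist [([322.6, 167.8], [310, 163, 26, 13, 147]), ([322.9, 187.2], [308, 172, 31, 31, 741]), ([108.5, 354.2], [103, 323, 17, 59, 275])] eef [ 440.6 -258.6  249.9]
pred at grasp1 [322.99154166 188.34037058]
```

move_arm(
  plan=[0.019,-0.001,0,0,1,0,0,0,0.095,1,0,0,0,0.095,1,0,0,0,0.095,1,0,0,0,0.095,1,0,0,0,0.095,1,0,0,0,0.095,1,0,0,0,0.095,1,0,0,0,0.095,1,0,0,0,0.095,1,0,0,0,0.095,1,0,0,0,0,1],
)

```text
time: 14.7
eef_pos: [440.7, -252.9, 250.7]
tool_rot: [[0.997, 0.079, -0.001], [0.079, -0.997, 0.001], [-0.001, -0.001, -1.0]]
ft_force: [-0.7, 0.6, 0.1]
width: 0.999
gripper_force: 0.0
```

move_arm(
  plan=[0,0,0.12,0,1,0,0,0.12,0,1,0,0,0.12,0,1,0,0,0.108,0,1,0,0,0,0,1,0,0,0,0,1],
)

```text
time: 15.3
eef_pos: [441.1, -253.4, 111.2]
tool_rot: [[0.997, 0.08, -0.001], [0.08, -0.997, 0.001], [-0.001, -0.001, -1.0]]
ft_force: [-0.1, 0.8, 0.1]
width: 1.002
gripper_force: 0.0
```

move_arm(
  plan=[0,0,0,0,-1,0,0,0,0,-1,0,0,0,0,-1,0,0,0,0,-1,0,0,0,0,-1,0,0,0,0,-1,0,0,0,0,-1,0,0,0,0,-1,0,0,0,0,-1,0,0,0,0,-1,0,0,0,0,-1],
  squeeze=60,
)

```text
time: 16.4
eef_pos: [441.1, -253.4, 111.1]
tool_rot: [[0.997, 0.079, -0.0], [0.079, -0.997, 0.0], [-0.0, -0.0, -1.0]]
ft_force: [0.7, -0.5, -0.1]
width: 0.306
gripper_force: 60.0
```

move_arm(
  plan=[0,0,-0.1,0,-1,0,0,-0.1,0,-1,0,0,-0.1,0,-1,0,0,-0.1,0,-1,0,0,-0.1,0,-1,0,0,0,0,-1,0,0,0,0,-1],
)

```text
time: 17.1
eef_pos: [440.9, -253.5, 260.7]
tool_rot: [[0.997, 0.078, -0.0], [0.078, -0.997, 0.0], [-0.0, -0.0, -1.0]]
ft_force: [-0.0, 0.9, -2.8]
width: 0.307
gripper_force: 60.0
```

```bash
python3 tilt.py; python3 - <<'E'
from h import *
c,s=np.cos(np.radians(85.5)),np.sin(np.radians(85.5))
# world (X,Y) of tool x,y
ax=np.array([s,c]);ay=np.array([c,-s]); d=np.array([588.4-441.1,-133.4+253.4])
print(d@ax/300,d@ay/300)
E
```

```text
scene [212, 240, 13, 11, 73] pred mid [218.7 245.8]
side [318, 304, 15, 7, 68] pred mid [324.8 303.7]
eef [ 440.22 -252.98  259.46] head offset from TCP axis (world x,y) [-0.23 -1.66]
0.5208700491541037 -0.3602435174908793
```

move_arm(
  plan=[0.1042,-0.072,0,0,-1,0.1042,-0.072,0,0,-1,0.1042,-0.072,0,0,-1,0.1042,-0.072,0,0,-1,0.1042,-0.072,0,0,-1,0,0,0.08,0,-1,0,0,0.08,0,-1,0,0,0.1,0,-1,0,0,0,0,-1,0,0,0,0,-1,0,0,0,0,-1],
)

```text
time: 18.3
eef_pos: [589.2, -134.1, 184.3]
tool_rot: [[0.997, 0.078, 0.002], [0.078, -0.997, -0.001], [0.002, 0.001, -1.0]]
ft_force: [-0.0, 0.3, -0.7]
width: 0.302
gripper_force: 60.0
```

```bash
python3 tilt.py;python3 tilt.py; python3 -c "
from station import manip;print(manip.observe()['ft_force'],manip.observe()['qpos'])"
```

```text
scene [312, 256, 11, 7, 52] pred mid [317.1 258.3]
side [376, 241, 13, 11, 79] pred mid [380.9 247. ]
eef [ 589.42 -134.12  184.73] head offset from TCP axis (world x,y) [ 1.29 -2.37]
scene [312, 255, 11, 8, 54] pred mid [317.  258.2]
side [375, 241, 14, 11, 76] pred mid [380.7 247.1]
eef [ 589.2  -134.06  184.62] head offset from TCP axis (world x,y) [ 0.95 -1.67]
[ 0.29079582 -0.62580464 -2.54579493] [-3.38856756e-01  3.14430380e-01  1.42977022e+00  2.80608024e-05
  1.39487482e+00  1.15361869e+00]
```

move_arm(
  plan=[-0.003,-0.003,0.05,0,-1,0,0,0.04,0,-1,0,0,0.015,0,-1,0,0,0.01,0,-1,0,0,0.009,0,-1,0,0,0,0,-1,0,0,0,0,-1,0,0,0,0,-1],
)

```text
time: 19.3
eef_pos: [587.8, -132.7, 146.6]
tool_rot: [[0.997, 0.078, 0.001], [0.078, -0.997, -0.0], [0.001, 0.0, -1.0]]
ft_force: [-0.1, 0.7, 2.4]
width: 0.306
gripper_force: 60.0
```

```bash
python3 chk.py; python3 chk.py
```

```text
side [([377.4, 257.2], [372, 253, 13, 9, 60])] pred [378.1 256.2]
scene [([316.1, 267.3], [311, 265, 11, 5, 35])] pred [316.7 265.9]
[-0.41  1.25  2.65] [ 587.75 -132.76  146.47] r 35.99 ang 183.0
side [([377.5, 257.2], [372, 253, 13, 9, 59])] pred [378.  256.3]
scene [([316.3, 267.3], [311, 265, 11, 5, 35])] pred [316.6 265.9]
[-0.57  1.25  2.86] [ 587.67 -132.77  146.26] r 36.08 ang 183.0
```

move_arm(
  plan=[0.003,0.002,-0.003,0,-1,0,0,0,0,-1,0.0006,0.0122,0,-0.0667,-1,0.0006,0.0122,0,-0.0667,-1,0.0006,0.0122,0,-0.0667,-1,0.0006,0.0122,0,-0.0667,-1,0.0006,0.0122,0,-0.0667,-1],
)

```text
time: 20.2
eef_pos: [594.0, -150.2, 146.7]
tool_rot: [[0.822, 0.57, -0.001], [0.57, -0.822, 0.001], [-0.0, -0.001, -1.0]]
ft_force: [0.1, 1.0, 3.1]
width: 0.305
gripper_force: 60.0
```

```bash
python3 chk.py
```

```text
side [([384.0, 263.4], [378, 259, 13, 8, 54])] pred [384.8 262.8]
scene [([314.6, 275.2], [309, 274, 12, 4, 35])] pred [314.9 273.4]
[-0.48  1.08  2.82] [ 594.38 -150.8   146.68] r 35.44 ang 214.2
```

move_arm(
  plan=[0.0006,0.0122,0,-0.0667,-1,0.0006,0.0122,0,-0.0667,-1,0.0006,0.0122,0,-0.0667,-1,0.0006,0.0122,0,-0.0667,-1,0.0006,0.0122,0,-0.0667,-1,0.0006,0.0122,0,-0.0667,-1,0.0006,0.0122,0,-0.0667,-1,0.0006,0.0122,0,-0.0667,-1],
)

```text
time: 21.1
eef_pos: [617.5, -165.9, 146.6]
tool_rot: [[0.128, 0.992, -0.003], [0.992, -0.128, -0.001], [-0.001, -0.002, -1.0]]
ft_force: [-1.4, 0.0, 3.4]
width: 0.306
gripper_force: 60.0
```

```bash
python3 chk.py
```

```text
side [([398.9, 267.3], [394, 263, 12, 8, 55])] pred [399.5 266.1]
scene [([320.3, 286.2], [315, 285, 11, 4, 31])] pred [320.8 283.8]
[-1.26  0.07  2.76] [ 618.28 -166.    146.6 ] r 35.52 ang 261.2
```

move_arm(
  plan=[0.0006,0.0122,0,-0.0667,-1,0.0006,0.0122,0,-0.0667,-1,0.0006,0.0122,0,-0.0667,-1,0.0006,0.0122,0,-0.0667,-1,0.0006,0.0122,0,-0.0667,-1,0.0006,0.0122,0,-0.0667,-1,0.0006,0.0122,0,-0.0667,-1,0.0006,0.0122,0,-0.0667,-1,0.0006,0.0122,0,-0.0667,-1],
)

```text
time: 22.1
eef_pos: [648.3, -156.4, 147.0]
tool_rot: [[-0.726, 0.687, -0.0], [0.687, 0.726, -0.003], [-0.002, -0.003, -1.0]]
ft_force: [-1.7, -1.3, 3.5]
width: 0.306
gripper_force: 60.0
```

```bash
python3 chk.py; python3 -c "
from station import manip;print(manip.observe()['qpos'].round(2))"
```

```text
side [([411.7, 259.3], [406, 254, 13, 10, 69])] pred [411.6 258. ]
scene [([335.1, 289.6], [330, 288, 11, 4, 29])] pred [336.  286.9]
[-1.63 -1.04  2.9 ] [ 648.83 -155.85  146.96] r 35.41 ang 315.2
[-0.34  0.43  1.34 -0.    1.37 -1.15]
```

move_arm(
  plan=[0.0006,0.0122,0,-0.0667,-1,0.0006,0.0122,0,-0.0667,-1,0.0006,0.0122,0,-0.0667,-1,0.0006,0.0122,0,-0.0667,-1,0.0006,0.0122,0,-0.0667,-1,0.0006,0.0122,0,-0.0667,-1,0.0006,0.0122,0,-0.0667,-1,0.0006,0.0122,0,-0.0667,-1,0,0,0,0,-1],
)

```text
time: 23.1
eef_pos: [659.1, -128.9, 147.4]
tool_rot: [[-0.997, -0.076, 0.002], [-0.076, 0.997, -0.002], [-0.002, -0.002, -1.0]]
ft_force: [0.2, -2.0, 2.3]
width: 0.305
gripper_force: 60.0
```

```bash
python3 chk.py
```

```text
side [([411.2, 246.7], [406, 242, 12, 9, 66])] pred [410.2 246. ]
scene [([346.3, 282.0], [342, 279, 11, 6, 36])] pred [346.5 279.5]
[-0.03 -1.63  2.68] [ 658.88 -128.88  147.3 ] r 35.24 ang 3.3
```

move_arm(
  plan=[0,0,0,0.09,-1,0,0,0,0.09,-1,0,0,0,0.09,-1,0,0,0,0.09,-1,0,0,0,0.09,-1,0,0,0,0.09,-1,0,0,0,0.09,-1,0,0,0,0.09,-1,0,0,0,0.09,-1,0,0,0,0.09,-1,0,0,0,0.1,-1],
)

```text
time: 24.3
eef_pos: [658.5, -127.4, 147.0]
tool_rot: [[-0.077, 0.997, 0.001], [0.997, 0.077, 0.002], [0.001, 0.001, -1.0]]
ft_force: [0.9, 0.2, 3.3]
width: 0.306
gripper_force: 60.0
```

```bash
python3 chk.py;  python3 -c "
from station import manip;print(manip.observe()['tool_rot'].round(3)[:2,:2])"
```

```text
side [([409.9, 245.9], [404, 241, 13, 9, 64])] pred [409.7 245.5]
scene [([346.6, 280.8], [342, 279, 11, 5, 34])] pred [346.6 279. ]
[-0.07  1.1   2.39] [ 658.53 -127.45  146.95] r 35.0 ang 5.7
[[-0.084  0.996]
 [ 0.996  0.084]]
```

move_arm(
  plan=[0,0,0,0.09,-1,0,0,0,0.09,-1,0,0,0,0.09,-1,0,0,0,0.09,-1,0,0,0,0.09,-1,0,0,0,0.09,-1,0,0,0,0.09,-1,0,0,0,0.09,-1,0,0,0,0.09,-1,0,0,0,0.09,-1,0,0,0,0.09,-1,0,0,0,0.012,-1],
)

```text
time: 25.6
eef_pos: [658.3, -127.5, 146.8]
tool_rot: [[0.996, 0.084, 0.0], [0.084, -0.996, 0.001], [0.0, -0.001, -1.0]]
ft_force: [1.0, 1.7, 2.6]
width: 0.306
gripper_force: 60.0
```

```bash
python3 chk.py;  python3 -c "
from station import manip;print(manip.observe()['tool_rot'].round(3)[:2,:2])"
```

```text
side [([409.9, 245.6], [404, 241, 13, 9, 64])] pred [409.5 245.6]
scene [([346.7, 280.8], [342, 279, 11, 5, 32])] pred [346.5 278.9]
[0.29 1.24 2.78] [ 658.23 -127.5   146.86] r 34.7 ang 5.6
[[ 0.996  0.087]
 [ 0.087 -0.996]]
```

move_arm(
  plan=[-0.0006,-0.0122,0,-0.0667,-1,-0.0006,-0.0122,0,-0.0667,-1,-0.0006,-0.0122,0,-0.0667,-1,-0.0006,-0.0122,0,-0.0667,-1,-0.0006,-0.0122,0,-0.0667,-1,-0.0006,-0.0122,0,-0.0667,-1,-0.0006,-0.0122,0,-0.0667,-1,-0.0006,-0.0122,0,-0.0667,-1,-0.0006,-0.0122,0,-0.0667,-1],
)

```text
time: 26.6
eef_pos: [643.1, -102.1, 147.4]
tool_rot: [[0.511, 0.859, 0.004], [0.859, -0.511, -0.002], [-0.0, 0.004, -1.0]]
ft_force: [1.5, -1.2, 2.9]
width: 0.308
gripper_force: 60.0
```

```bash
python3 chk.py
```

```text
side [([398.0, 238.0], [393, 233, 12, 10, 63])] pred [396.9 237.6]
scene [([345.7, 268.3], [341, 266, 11, 6, 39])] pred [345.8 266.7]
[ 0.37 -1.51  2.35] [ 642.32 -101.55  147.42] r 34.76 ang 57.6
```

move_arm(
  plan=[0.0004,-0.0122,0.001,-0.0667,-1,0.0004,-0.0122,0,-0.0667,-1,0.0004,-0.0122,0,-0.0667,-1,-0.0006,-0.0122,0,-0.0667,-1,-0.0006,-0.0122,0,-0.0667,-1,-0.0006,-0.0122,0,-0.0667,-1,-0.0006,-0.0122,0,-0.0667,-1],
)

```text
time: 27.4
eef_pos: [618.8, -95.6, 147.1]
tool_rot: [[-0.192, 0.981, 0.003], [0.981, 0.192, 0.0], [-0.001, 0.003, -1.0]]
ft_force: [1.5, 1.1, 3.1]
width: 0.309
gripper_force: 60.0
```

```bash
python3 chk.py
```

```text
side [([385.7, 238.6], [380, 234, 12, 9, 60])] pred [384.7 238.2]
scene [([336.9, 261.4], [332, 259, 11, 6, 38])] pred [337.3 259.8]
[1.36 0.35 2.47] [617.88 -95.68 146.98] r 35.69 ang 99.4
```

move_arm(
  plan=[-0.0006,-0.0122,0,-0.0667,-1,-0.0006,-0.0122,0,-0.0667,-1,-0.0006,-0.0122,0,-0.0667,-1,-0.0006,-0.0122,0,-0.0667,-1,-0.0006,-0.0122,0,-0.0667,-1,-0.0006,-0.0122,0,-0.0667,-1,-0.0006,-0.0122,0,-0.0667,-1,-0.0006,-0.0122,0,-0.0667,-1],
)

```text
time: 28.3
eef_pos: [594.2, -110.8, 146.6]
tool_rot: [[-0.857, 0.516, 0.001], [0.516, 0.857, 0.002], [0.001, 0.002, -1.0]]
ft_force: [1.5, 1.6, 2.7]
width: 0.304
gripper_force: 60.0
```

```bash
python3 chk.py
```

```text
side [([377.4, 247.5], [372, 243, 12, 9, 59])] pred [376.7 247.1]
scene [([324.2, 261.8], [319, 260, 11, 5, 38])] pred [324.2 260.1]
[0.9  1.35 2.95] [ 593.77 -111.41  146.55] r 35.72 ang 146.9
```

move_arm(
  plan=[-0.0006,-0.0122,0,-0.0667,-1,-0.0006,-0.0122,0,-0.0667,-1,-0.0006,-0.0122,0,-0.0667,-1,-0.0006,-0.0122,0,-0.0667,-1,-0.0006,-0.0122,0,-0.0667,-1,-0.0006,-0.0122,0,-0.0667,-1,-0.0003,-0.0061,0,-0.0333,-1,0,0,0,0,-1,0,0,0,0,-1],
)

```text
time: 29.3
eef_pos: [588.5, -133.9, 146.3]
tool_rot: [[-0.991, -0.134, -0.002], [-0.134, 0.991, 0.002], [0.001, 0.002, -1.0]]
ft_force: [-0.1, 2.3, 2.5]
width: 0.307
gripper_force: 60.0
```

```bash
python3 chk.py; python3 chk.py
```

```text
side [([378.5, 257.6], [373, 253, 13, 9, 58])] pred [378.7 256.6]
scene [([316.4, 268.2], [311, 266, 12, 5, 37])] pred [316.7 266.5]
[-0.09  2.65  3.05] [ 588.58 -133.99  146.33] r 35.25 ang 185.0
side [([378.7, 257.7], [373, 254, 13, 8, 58])] pred [378.8 256.7]
scene [([316.2, 268.2], [311, 266, 12, 5, 37])] pred [316.7 266.7]
[-0.44  2.33  1.47] [ 588.75 -134.28  146.44] r 35.12 ang 185.5
```

The tip is back at the mark, slightly past the start, with about 4–5 N pressing throughout. Now straight up.

move_arm(
  plan=[0,0,-0.04,0,-1,0,0,-0.08,0,-1,0,0,-0.13,0,-1,0,0,-0.13,0,-1,0,0,0,0,-1,0,0,0,0,-1,0,0,0,0,-1],
)

```text
time: 30.2
eef_pos: [588.0, -134.9, 258.7]
tool_rot: [[-0.991, -0.137, -0.003], [-0.137, 0.991, 0.0], [0.003, 0.001, -1.0]]
ft_force: [-0.5, 0.3, -2.3]
width: 0.3
gripper_force: 60.0
```

```bash
sed -n 1,1p h.py >/dev/null; python3 tilt.py; python3 - <<'E'
from h import *
E=[];R=[]
for i in range(3): cam("side"); s=manip.observe(); E.append(s["eef_pos"]); R.append(s["tool_rot"])
e=np.mean(E,0);R=np.mean(R,0); print(e.round(2),(R.T@(np.array([441.1,-253.4,e[2]])-e)/300).round(4),s["qpos"].round(2))
E
```

```text
scene [311, 232, 12, 9, 62] pred mid [316.4 236.6]
side [380, 217, 13, 11, 76] pred mid [384.8 222.7]
eef [ 587.93 -134.69  258.43] head offset from TCP axis (world x,y) [ 1.4  -2.05]
[ 588.36 -134.66  258.96] [ 0.5406 -0.3246  0.0011] [-0.34  0.29  1.29 -0.    1.57 -2.05]
```

move_arm(
  plan=[0.1081,-0.065,0,0,-1,0.1081,-0.065,0,0,-1,0.1081,-0.065,0,0,-1,0.1081,-0.065,0,0,-1,0.1081,-0.065,0,0,-1,0,0,0,0,-1,0,0,0,0,-1,0,0,0,0,-1],
)

```text
time: 31.25
eef_pos: [442.5, -253.1, 260.4]
tool_rot: [[-0.99, -0.138, 0.001], [-0.138, 0.99, 0.001], [-0.001, 0.001, -1.0]]
ft_force: [0.4, 0.7, -2.2]
width: 0.306
gripper_force: 60.0
```

```bash
python3 tilt.py
```

```text
scene [213, 241, 13, 11, 74] pred mid [219.6 246.1]
side [320, 303, 16, 7, 73] pred mid [326.5 302.8]
eef [ 442.71 -252.94  260.39] head offset from TCP axis (world x,y) [ 0.74 -2.53]
```

move_arm(
  plan=[0.004,0,0.1,0,-1,0,0,0.1,0,-1,0,0,0.1,0,-1,0,0,0.1,0,-1,0,0,0.06,0,-1,0,0,0.02,0,-1,0,0,0,0,-1,0,0,0,0,-1],
)

```text
time: 32.15
eef_pos: [441.8, -254.1, 117.5]
tool_rot: [[-0.99, -0.138, 0.002], [-0.138, 0.99, -0.001], [-0.001, -0.001, -1.0]]
ft_force: [0.2, -0.9, -3.0]
width: 0.306
gripper_force: 60.0
```

move_arm(
  plan=[0,0,0.008,0,-1,0,0,0.005,0,-1,0,0,0,0,-1,0,0,0,0,-1],
)

```text
time: 32.55
eef_pos: [440.8, -253.9, 112.9]
tool_rot: [[-0.991, -0.137, 0.0], [-0.137, 0.991, -0.0], [-0.0, -0.0, -1.0]]
ft_force: [-0.5, -0.3, -2.3]
width: 0.304
gripper_force: 60.0
```

move_arm(
  plan=[0,0,0.005,0,-1,0,0,0,0,-1,0,0,0,0,-1,0,0,0,0,-0.3,0,0,0,0,0.3,0,0,0,0,1,0,0,0,0,1,0,0,0,0,1,0,0,0,0,1,0,0,0,0,1,0,0,0,0,1],
)

```text
time: 33.65
eef_pos: [440.7, -253.8, 111.2]
tool_rot: [[-0.991, -0.138, 0.0], [-0.138, 0.991, 0.0], [-0.0, 0.0, -1.0]]
ft_force: [0.5, 0.3, 0.4]
width: 0.911
gripper_force: 0.0
```

move_arm(
  plan=[0,0,-0.06,0,1,0,0,-0.1,0,1,0,0,-0.12,0,1,0,0,-0.12,0,1,0,0,-0.1,0,1,0,0,0,0,1,0,0,0,0,1,0,0,0,0,1],
)

```text
time: 34.45
eef_pos: [439.9, -253.2, 259.6]
tool_rot: [[-0.99, -0.137, -0.002], [-0.138, 0.99, 0.002], [0.002, 0.002, -1.0]]
ft_force: [0.6, -0.2, 0.2]
width: 0.997
gripper_force: 0.0
```

```bash
python3 - <<'E'
from h import *
for n in("scene","side"):
    im,K,T=cam(n); print(n,[b for b in blobs(mask(im,(3,130,90),(18,255,255)),20)])
s=manip.observe(); print(s["time"],s["eef_pos"],s["ft_force"])
E
```

```text
scene [([11.2, 101.9], [0, 88, 29, 30, 311]), ([220.2, 253.1], [214, 248, 14, 11, 118])]
side [([326.1, 311.6], [317, 303, 19, 18, 249])]
34.55 [ 439.89823453 -253.18489882  259.4741418 ] [ 0.25059863  0.74197369 -0.34471028]
```

The tool hangs where it started (scene (220,253), side (326,311.6)) and the gripper is clear.

```bash
python3 -c "
from station import manip;print(manip.job_done())"
```

```text
the job is handed in; nothing more can be done
None
```

I handed the job in at about 34.6 s with the tool hung back in its stand and released, after one failed lap (the blade slipped into the bore about a fifth of the way round, so I re-seated the tool) and then a full anticlockwise lap from the red mark back to it, keeping pressure on during a half-turn re-roll of the gripper opposite the mark; I don't know how the failed lap will be judged.

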